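Test a circuit board in the pin-contact press

TASK

Slide the board tray of the test press fully home under its bridge, then press the steel knob down through its light first stop and on to its solid second stop, and hold it there for half a second so that the board is tested. Never push on the knob with more than 22 N, or the board cracks. Then let the knob spring back up, with the tray left home, and leave the other things on the bench where they are.

Things in the scene. Friction and masses are not known exactly. Their poses are not given: they have to be found in the camera images.
- press: the fixed bare-aluminium test press. Origin on the bench straight below the knob's axis; x = the way the tray slides in, away from its handle; z up. Base plate 150 mm wide (y), 18 mm thick, from x = -185 to +65 mm. Bridge over the tray: 50 (x) x 150 (y) mm, top 115 mm above the bench, with a brass bush 28 mm wide up to 120 mm.
- tray (a joint): the black board tray's slide, m: 0 = fully out, 0.060 = fully home against its solid end stop. It starts part-way out, slides along the press's +x with about 3 N of friction and stays where it is left.
- tray_handle (a point): centre of the tray's upright grey handle tab, 50 mm above the bench: 12 mm thick (press x), 36 mm wide (press y), from 20 to 70 mm above the bench. With the tray home it stands at press x = -110 mm, fully out at -170 mm. Push it from its outer (-x) side or pinch it from above.
- knob: round steel plunger knob, 44 mm across, 22 mm high, flat level top. Origin on its axis at its underside, z up. It moves only up and down. Its resting top is 155 to 175 mm above the bench: how far it is screwed onto its rod and sags on its spring differ each time, so its height does not tell where the stops lie. Released, it springs back up.
- knob_top (a point): centre of the knob's flat top. Pressed down it moves 7 to 14 mm on a soft spring (0.5 N per mm, up to 3.5 to 7 N) to the first stop; there the push must rise by about 3 N (to 6.5 to 10 N) before it gives way; it then goes 5 mm further on a stiffer spring (0.8 N per mm) to the solid second stop, reached at 10.5 to 14 N. Beyond that it is rigid.
- pinhead (a joint): how far the plunger has gone beyond its first stop, m: 0 until the first stop gives way, 0.005 at the solid second stop; it springs back to 0 when released.
- can: bystander: a copper-coloured drinks can, 66 mm across, 115 mm tall, standing beside the press; origin at the centre of its underside. Leave alone.
- mouse: bystander: a black computer mouse, 100 x 58 x 32 mm, lying beside the press; origin at the centre of its underside. Leave alone.
- driver: bystander: a screwdriver lying beside the press, about 0.2 m long; origin under its middle. Leave alone.
- burr: bystander: a small grey knurled hand tool, a 34 mm wide, 33 mm high body with a thin 6 mm pin on top (60 mm in all), standing beside the press; origin at the centre of its underside. Leave alone.

How it is judged:
By the outcome, as a careful person would: the job done as asked, in the order asked, and still so for the second after the job is handed in, with the robot touching nothing.
It also fails if it takes over 72 s, if anything falls off the work surface, if the arm or the gripper's body presses on something with over 40 N, if the wrist force passes 120 N, or if a joint passes its speed limit or range.

ROBOT

A 6-joint arm with a two-finger parallel gripper is mounted at the origin on the work surface. World frame = base frame: x ahead of the robot, y to its left, z up, the work surface at z = 0. Lengths are in m, angles in rad, forces in N, time in s.
With the tool pointing down it reaches from about 0.325 to 0.85 m from the base axis. Payload 4.4 kg.
Tool frame: the origin (TCP) lies on the centre line of the jaws, within the pads' length; the fingertips stand 14 mm ahead of it and the grasp point (between the pads) lies 5 mm behind it (arm.nose_length is the distance from the TCP to the fingertips, in m); z points along the fingers, y is the line along which they close (so a half turn about z gives the same grasp; the last joint's range is limited). The gripper opens to 94 mm and grips with 3 to 60 N. Pads are 16 mm wide; open, the fingers measure 119 mm over their backs; the gripper's body (75 mm by 177 mm) begins 78 mm behind the grasp point.
Start: joints at [0.997, 0.207, 1.542, -0, 1.393, -0.15], TCP at [0.236, 0.524, 0.219] pointing down, gripper open.
Joint ranges: [-2.73, 2.73], [-0.86, 2.22], [0.23, 2.46], [-1.11, 4.25], [0.08, 2.63], [-2.82, 2.82]. Speed limits (rad/s): [2.79, 2.79, 3.14, 3.14, 3.14, 3.14].

INTERFACE

Orientations are given as a unit quaternion [x, y, z, w].
In Python, from station import arm, get_image, camera_info, nets gives the robot as it stands.
- The arm moves only by the tool servo_tool, never from a script. Its argument "increments" is one flat list of numbers, 6 for each row, row after row: the shift along the tool's x, y, z scaled (see below), then the turn, a rotation vector about the tool's x, y, z scaled (see below). A call has 1 to 5 rows; each row shifts and turns the commanded pose from where the row before left it, along the tool's axes as they then stand; what a row does not reach is not made up. The controller multiplies each number of a shift by 5 cm and each number of a turn by 6 degrees. A row lasts 1/8 s, in which the tool goes at most 62.5 mm and 10.7 degrees, less where a joint would pass 70% of its speed; a pose out of reach is approached as far as the arm can. A call with a number of a shift or a turn outside -1 to 1 is refused whole. A call with a gripper value outside its range is refused whole. "claw" is the opening, from 0 (shut) to 1 (fully open), set as the call begins (left out, the last holds). The fingers move at their own pace and stop on an object; "force" is the grip in N (left out, the last holds). Time passes only in rows, so rows that do not move let the fingers close. It gives the time, the measured TCP pose, the force, the opening and the grip force at its end, in the units of the state.
- arm.read_state(): the state, without advancing time (a new reading comes with each control period).
- get_image(name): name is "scene" or "side" or "wrist"; returns the picture (384x512x3 uint8, red, green, blue); there is no depth.
- camera_info(name): a dict with "intrinsics" (3x3 intrinsics, pixels), "dist" ([k1, k2, p1, p2, k3] as OpenCV has them; the pictures are not rectified), "extrinsics" (4x4, takes a point from world to camera coordinates). Camera axes: x right, y down, z forward; pixel columns grow to the right and rows downward; lengths in m; the calibration is good to about 2 mm. A picture is of the moment at which its call begins: read the wrist's pose just before it. camera_info takes no time and is no camera call; for the wrist camera it gives the pose at the moment of the call.
- arm.close_job(): hands the job in; it is judged then, once.
Trained networks look in the newest picture that a camera, given by its name, has taken for a name from the list of things; names that differ only in an ending like _2 or _b are one class to them, and where a whole thing is asked for, a point or a joint stands for the part that bears it (a point fixed in the world has none). Each returns a list of dicts, best first, with "score" (0 to 1); they miss things now and then, are a little off and sometimes report something else, mostly with a low value. They report only what shows in the picture. A call takes as long as a camera call.
- nets.find_in(camera, label): "position" ([column, row] in pixels, amid what is visible of it).
- nets.cut_out(camera, label): "mask" (384x512 bool, what is visible of it) and "position" ([column, row] in pixels, amid what is visible of it).
The state is a dict: "time": time; "joint_pos": joint angles; "joint_vel": joint speeds; "tau": joint torques, N m; "tcp_pos": TCP position; "eef_rot": TCP orientation; "contact_force": force on the tool from outside, world axes, zero at the start; "wrist_torque": the same for the moment, N m; "finger_gap": opening from 0.0 (shut) to 1.0 (fully open); "grip_force": force on a finger pad.
Only numpy, scipy, OpenCV 4.12 (cv2) and the standard library are available. Lean on these libraries where they do the work, as an engineer would, in place of code of your own. Each camera call takes 0.05 s, during which the arm holds its last target. There are 200 camera calls.

## Working session

There is one attempt and no reset: what is moved stays moved. The work goes in short steps, Python scripts to look and compute and a tool call to move; the robot and the scene stay as the last step left them, time stands still between calls to the robot, and variables do not carry over. Pictures are saved under pics/ and viewed, at most 10 in all, crops included, and the job is handed in when it is done.

Besides the shell and the picture viewer there is one more tool, called after "Request:" as name(argument=value, ...), one argument or row to a line, values as JSON. servo_tool: Moves the arm, as the interface text tells. Its arguments: {"type":"object","properties":{"increments":{"type":"array","items":{"type":"number","minimum":-1,"maximum":1}},"claw":{"type":"number"},"force":{"type":"number"}},"required":["increments"]}

```bash
mkdir -p pics; cat > h.py <<'E'
import numpy as np, cv2
from station import arm, get_image, camera_info, nets
from scipy.spatial.transform import Rotation as R
def ray(cam,px,ci=None):
    c=ci or camera_info(cam);K=np.array(c["intrinsics"]);E=np.array(c["extrinsics"])
    u=cv2.undistortPoints(np.array([[px]],float),K,np.array(c["dist"],float))[0,0]
    d=E[:3,:3].T@np.array([u[0],u[1],1]);o=-E[:3,:3].T@E[:3,3]
    return o,d
def atz(cam,px,z):
    o,d=ray(cam,px);return o+d*(z-o[2])/d[2]
def tri(rs):
    A=0;b=0
    for o,d in rs:
        d=d/np.linalg.norm(d);P=np.eye(3)-np.outer(d,d);A=A+P;b=b+P@o
    return np.linalg.solve(A,b)
def proj(cam,p):
    c=camera_info(cam);E=np.array(c["extrinsics"])
    return cv2.projectPoints(np.array([p],float),cv2.Rodrigues(E[:3,:3])[0],E[:3,3],np.array(c["intrinsics"]),np.array(c["dist"],float))[0][0,0]
def save(cam,n):
    im=get_image(cam);cv2.imwrite(f"pics/{n}.png",im[:,:,::-1]);return im
E
python3 - <<'E'
from h import *
s=arm.read_state();print({k:np.round(v,3) for k,v in s.items()})
ims=[]
for c in("scene","side","wrist"):
    ims.append(get_image(c))
    for l in("knob","knob_top","tray_handle","press","can","mouse","driver","burr"):
        f=nets.find_in(c,l)
        print(c,l,[(np.round(x["position"]),round(x["score"],2)) for x in f[:2]])
cv2.imwrite("pics/a.png",ims[0][:,:,::-1]);cv2.imwrite("pics/b.png",ims[1][:,:,::-1])
E
```

```text
{'time': np.float64(0.0), 'joint_pos': array([ 0.997,  0.207,  1.543, -0.   ,  1.393, -0.15 ]), 'joint_vel': array([-0.001,  0.   ,  0.   , -0.001, -0.   , -0.001]), 'tau': array([ 1.0000e-03, -3.7088e+01, -2.8141e+01,  7.0000e-02,  3.6000e-02,
       -0.0000e+00]), 'tcp_pos': array([0.236, 0.523, 0.218]), 'eef_rot': array([ 0.21 ,  0.978, -0.001, -0.   ]), 'contact_force': array([0.439, 0.467, 0.31 ]), 'wrist_torque': array([0.   , 0.029, 0.003]), 'grip_force': np.float64(0.0), 'finger_gap': np.float64(1.0)}
scene knob [(array([184., 145.]), 0.55)]
scene knob_top [(array([185., 150.]), 0.55)]
scene tray_handle []
scene press [(array([190., 180.]), 0.8)]
scene can [(array([220., 208.]), 0.91)]
scene mouse [(array([264., 201.]), 0.76), (array([221., 175.]), 0.62)]
scene driver [(array([196., 153.]), 0.49)]
scene burr [(array([157., 174.]), 0.5)]
side knob [(array([324., 255.]), 0.77)]
side knob_top [(array([323., 252.]), 0.53), (array([284., 224.]), 0.22)]
side tray_handle [(array([290., 304.]), 0.96)]
side press [(array([296., 298.]), 0.75), (array([228., 256.]), 0.34)]
side can [(array([285., 226.]), 0.92)]
side mouse [(array([228., 259.]), 0.57)]
side driver [(array([353., 374.]), 0.69), (array([326., 252.]), 0.47)]
side burr []
wrist knob []
wrist knob_top []
wrist tray_handle []
wrist press []
wrist can []
wrist mouse []
wrist driver []
wrist burr []
```

View pics/a.png

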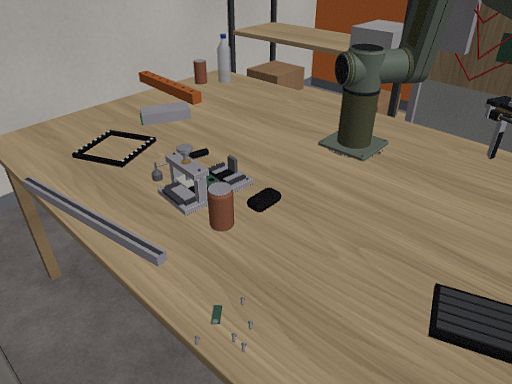

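View pics/b.png

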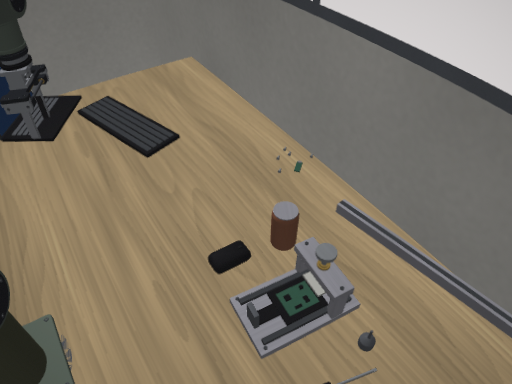

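Scene: the knob is at about (184,150), handle tab (233,165), can (220,208), mouse (264,200), burr (157,174). Side: knob (326,251), handle tab (253,312), can (285,226), mouse (230,257), burr (367,341), driver (350,378).

```bash
python3 - <<'E'
from h import *
T=lambda a,b:np.round(tri([ray("scene",a),ray("side",b)]),3)
print("knob",T((184,149),(326,251)),"handle",T((233,165),(254,311)))
print("can",T((220,186),(285,211)),"mouse",T((264,200),(230,257)),"burr",T((157,174),(367,341)),"drv",T((198,153),(350,378)))
for z in(.165,):print(atz("side",(326,248),z),atz("scene",(184,149),z))
print(atz("side",(252,301),.07),atz("side",(368,375),.01),atz("side",(328,383),.01))
# base plate corners side
for p in((231,303),(266,345),(358,301)):print(p,atz("side",p,.018 if p[0]!=266 else .018))
E
```

```text
knob [ 0.632 -0.177  0.157] handle [ 0.471 -0.157  0.047]
can [ 0.652 -0.014  0.117] mouse [0.512 0.011 0.014] burr [ 0.637 -0.331  0.017] drv [ 0.51  -0.345  0.044]
[ 0.63063687 -0.17390109  0.165     ] [ 0.64262931 -0.1653351   0.165     ]
[ 0.47335794 -0.14621849  0.07      ] [ 0.59107089 -0.38318091  0.01      ] [ 0.51581165 -0.34994575  0.01      ]
(231, 303) [ 0.44855328 -0.10011713  0.018     ]
(266, 345) [ 0.45813135 -0.22160636  0.018     ]
(358, 301) [ 0.68494433 -0.2510503   0.018     ]
```

Request:
servo_tool(
  increments=[-0.8, -0.7, -0.5, 0, 0, 0, -0.8, -0.7, -0.5, 0, 0, 0, -0.8, -0.7, -0.5, 0, 0, 0, -0.8, -0.7, -0.5, 0, 0, 0, -0.8, -0.7, -0.5, 0, 0, 0],
  claw=0,
)

```text
time: 1.98
tcp_pos: [0.3472, 0.2808, 0.3455]
eef_rot: [0.21, 0.978, 0.0, 0.0]
contact_force: [1.6, 0.1, 0.8]
finger_gap: 0.507
grip_force: 0.0
```

Request:
servo_tool(
  increments=[-0.8, -0.7, -0.2, 0, 0, 0, -0.8, -0.7, 0, 0, 0, 0, -0.8, -0.7, 0, 0, 0, 0, -0.8, -0.7, 0, 0, 0, 0, -0.8, -0.7, 0, 0, 0, 0],
)

```text
time: 2.6
tcp_pos: [0.4576, 0.0389, 0.3548]
eef_rot: [0.21, 0.978, 0.0, 0.0]
contact_force: [0.4, 1.0, 0.7]
finger_gap: 0.007
grip_force: 0.0
```

Request:
servo_tool(
  increments=[-0.8, -0.7, 0, 0, 0, -0.9, -0.8, -0.7, 0, 0, 0, -0.9, -0.8, -0.7, 0, 0, 0, -0.9, -0.8, -0.7, 0, 0, 0, 0, 0, 0, 0, 0, 0, 0],
)

```text
time: 3.22
tcp_pos: [0.5721, -0.1402, 0.3523]
eef_rot: [0.072, 0.997, 0.0, -0.001]
contact_force: [0.6, 0.9, 1.1]
finger_gap: 0.005
grip_force: 0.0
```

```bash
python3 - <<'E'
from h import *
s=arm.read_state();print({k:np.round(v,3) for k,v in s.items() if k in("time","tcp_pos","eef_rot","joint_pos")})
print(R.from_quat(s["eef_rot"]).as_matrix().round(3))
save("wrist","c")
for l in("knob_top","tray_handle","can","mouse","driver","burr"):
    print(l,[(np.round(x["position"]),round(x["score"],2)) for x in nets.find_in("wrist",l)[:2]])
for p in((.632,-.177,.165),(.471,-.157,.07)):print(proj("wrist",p))
E
```

```text
{'time': np.float64(3.225), 'joint_pos': array([-0.387,  0.172,  1.313, -0.   ,  1.66 , -1.813]), 'tcp_pos': array([ 0.572, -0.14 ,  0.352]), 'eef_rot': array([ 0.072,  0.997,  0.   , -0.001])}
[[-0.99   0.144 -0.003]
 [ 0.144  0.99   0.001]
 [ 0.003  0.    -1.   ]]
knob_top [(array([228., 216.]), 0.98)]
tray_handle [(array([234., 152.]), 0.8), (array([232., 153.]), 0.3)]
can [(array([335., 201.]), 0.8)]
mouse [(array([333., 109.]), 0.77)]
driver [(array([124., 117.]), 0.58)]
burr [(array([124., 119.]), 0.75), (array([159., 208.]), 0.64)]
[226.77635826 222.10872556]
[227.82125979  97.37070593]
```

View pics/c.png

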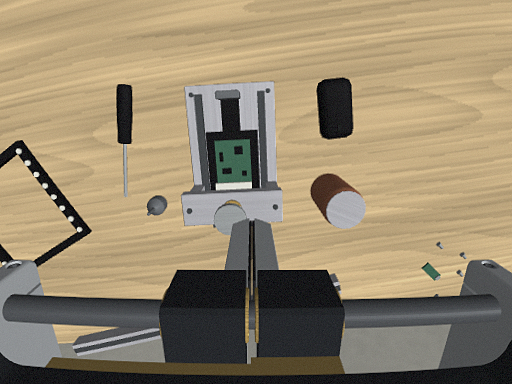

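The wrist picture shows the knob top at (230,217), the handle tab's top at (228,95), and bridge holes at (189,212) and (276,207). The driver, burr, can and mouse are all off to the sides.

```bash
python3 - <<'E'
from h import *
W=lambda p,z:atz("wrist",p,z).round(4)
k=tri([ray("wrist",(230,217)),ray("side",(326,250))]);print("tri",k.round(4), W((230,217),.165))
h=W((228,95),.07);print("handle",h)
a,b=W((189,212),.115),W((276,207),.115);print(a,b,"ydir yaw",np.degrees(np.arctan2(*(b-a)[1::-1])))
a,b=W((191,96),.018),W((269,91),.018);print(a,b,"ydir",np.degrees(np.arctan2(*(b-a)[1::-1])))
for f in nets.cut_out("wrist","knob_top")[:1]:
    m=f["mask"];ys,xs=np.nonzero(m);print(xs.min(),xs.max(),ys.min(),ys.max())
yaw=np.arctan2(*(h-k)[1::-1]);print("axis yaw",np.degrees(yaw)+180,np.hypot(*(h-k)[:2]))
E
```

```text
tri [ 0.6303 -0.1733  0.1569] [ 0.6254 -0.1716  0.165 ]
handle [ 0.4676 -0.1562  0.07  ]
[ 0.6279 -0.2384  0.115 ] [ 0.6382 -0.1074  0.115 ] ydir yaw 85.50431361313272
[ 0.4576 -0.2218  0.018 ] [ 0.4682 -0.0911  0.018 ] ydir 85.36335951248341
214 246 203 234
axis yaw 353.9918604499327 0.16364560011816576
```

Request:
servo_tool(
  increments=[0, 0, 0, 0, 0, -0.55, 0.9, -0.2, 0, 0, 0, 0, 0.9, -0.2, 0.4, 0, 0, 0, 0.9, -0.1, 0.5, 0, 0, 0, 0, 0, 0.9, 0, 0, 0],
)

```text
time: 4.25
tcp_pos: [0.4337, -0.1513, 0.2662]
eef_rot: [0.042, 0.999, -0.002, 0.003]
contact_force: [0.3, -0.8, -0.7]
finger_gap: 0.006
grip_force: 0.0
```

Request:
servo_tool(
  increments=[0, 0, 0.9, 0, 0, 0, 0, 0, 0.9, 0, 0, 0, 0, 0, 0.8, 0, 0, 0, 0, 0, 0.6, 0, 0, 0, 0, 0, 0, 0, 0, 0],
)

```text
time: 4.88
tcp_pos: [0.4325, -0.1495, 0.1026]
eef_rot: [0.041, 0.999, 0.001, -0.002]
contact_force: [-0.2, 0.7, 0.4]
finger_gap: -0.001
grip_force: 0.0
```

```bash
python3 - <<'E'
from h import *
s=arm.read_state();print({k:np.round(v,4) for k,v in s.items() if k in("time","tcp_pos","eef_rot","contact_force")})
im=save("side","x");save("wrist","x2")
cv2.imwrite("pics/d.png",np.hstack([cv2.resize(im[200:380,170:400],(690,540),interpolation=3)])[:,:,::-1])
E
```

```text
{'time': np.float64(4.875), 'tcp_pos': array([ 0.4325, -0.1495,  0.1026]), 'eef_rot': array([ 0.0413,  0.9991,  0.0012, -0.0024]), 'contact_force': array([-0.2328,  0.6702,  0.3952])}
```

View pics/d.png

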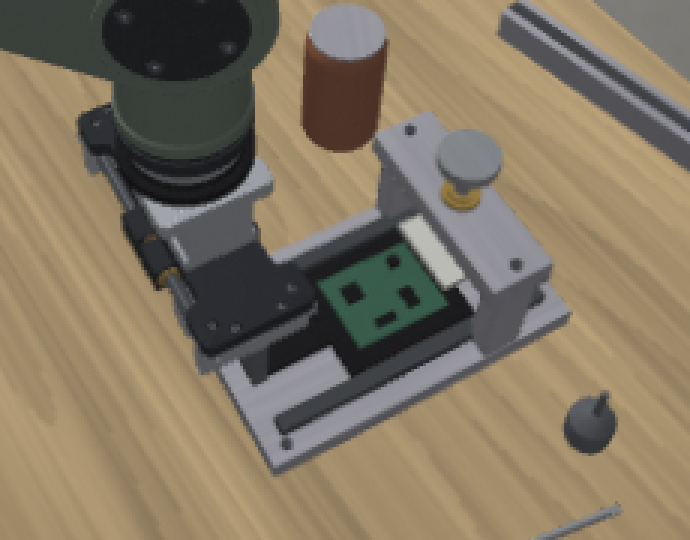

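The gripper stands just outside the handle tab, and nothing is touching. I'll descend and push.

Request:
servo_tool(
  increments=[0, -0.05, 0.45, 0, 0, 0, 0, 0, 0.42, 0, 0, 0, 0, 0, 0, 0, 0, 0],
)

```text
time: 5.35
tcp_pos: [0.4345, -0.1536, 0.0616]
eef_rot: [0.042, 0.999, -0.0, 0.0]
contact_force: [0.3, 0.6, 0.1]
finger_gap: 0.003
grip_force: 0.0
```

Request:
servo_tool(
  increments=[-0.3, 0, 0, 0, 0, 0, -0.3, 0, 0, 0, 0, 0, -0.3, 0, 0, 0, 0, 0, -0.2, 0, 0, 0, 0, 0, 0, 0, 0, 0, 0, 0],
)

```text
time: 5.98
tcp_pos: [0.4909, -0.1584, 0.061]
eef_rot: [0.042, 0.999, -0.0, 0.001]
contact_force: [-0.4, 0.2, -0.2]
finger_gap: 0.006
grip_force: 0.0
```

Request:
servo_tool(
  increments=[-0.08, 0, 0, 0, 0, 0, -0.08, 0, 0, 0, 0, 0, -0.05, 0, 0, 0, 0, 0],
)

```text
time: 6.35
tcp_pos: [0.4992, -0.1589, 0.0607]
eef_rot: [0.042, 0.999, 0.0, -0.001]
contact_force: [-2.6, 0.3, 0.8]
finger_gap: 0.005
grip_force: 1.6
```

Request:
servo_tool(
  increments=[-0.05, 0, 0, 0, 0, 0, -0.04, 0, 0, 0, 0, 0],
)

```text
time: 6.6
tcp_pos: [0.5039, -0.1593, 0.0607]
eef_rot: [0.042, 0.999, 0.0, -0.0]
contact_force: [-2.9, 0.0, 1.1]
finger_gap: 0.004
grip_force: 1.6
```

Request:
servo_tool(
  increments=[-0.04, 0, 0, 0, 0, 0, -0.04, 0, 0, 0, 0, 0],
)

```text
time: 6.85
tcp_pos: [0.5061, -0.1595, 0.0607]
eef_rot: [0.041, 0.999, 0.0, -0.003]
contact_force: [-11.2, -0.5, 7.3]
finger_gap: 0.006
grip_force: 5.4
```

Request:
servo_tool(
  increments=[-0.03, 0, 0, 0, 0, 0, -0.03, 0, 0, 0, 0, 0],
)

```text
time: 7.1
tcp_pos: [0.5062, -0.1595, 0.0607]
eef_rot: [0.041, 0.999, 0.001, -0.006]
contact_force: [-18.4, 0.5, 13.7]
finger_gap: 0.005
grip_force: 9.0
```

Request:
servo_tool(
  increments=[-0.02, 0, 0, 0, 0, 0, -0.02, 0, 0, 0, 0, 0],
)

```text
time: 7.35
tcp_pos: [0.5062, -0.1595, 0.0607]
eef_rot: [0.041, 0.999, 0.001, -0.008]
contact_force: [-21.9, 0.3, 17.9]
finger_gap: 0.002
grip_force: 11.3
```

The tray stopped hard at its end stop, with the force rising and no further travel. I'll back off, rise, and look at the knob.

Request:
servo_tool(
  increments=[0.4, 0, 0, 0, 0, 0, 0.4, 0, 0, 0, 0, 0, 0, 0, -0.8, 0, 0, 0, 0, 0, -0.9, 0, 0, 0, 0, 0, -0.9, 0, 0, 0],
)

```text
time: 7.98
tcp_pos: [0.4745, -0.1571, 0.193]
eef_rot: [0.042, 0.999, -0.0, 0.002]
contact_force: [0.7, 0.2, -0.3]
finger_gap: -0.001
grip_force: 0.0
```

Request:
servo_tool(
  increments=[0, 0, -0.9, 0, 0, 0, 0, 0, -0.9, 0, 0, 0, -0.8, 0, 0, 0, 0, 0, -0.9, 0, 0, 0, 0, -0.9, 0, 0, 0, 0, 0, 0],
)

```text
time: 8.6
tcp_pos: [0.5608, -0.1642, 0.2805]
eef_rot: [-0.006, 1.0, -0.0, 0.001]
contact_force: [-0.4, -0.3, -0.9]
finger_gap: 0.006
grip_force: 0.0
```

Request:
servo_tool(
  increments=[0, 0, 0, 0, 0, 0.9, -0.9, 0, 0, 0, 0, 0, -0.9, 0, 0, 0, 0, 0, -0.6, 0, 0, 0, 0, 0, 0, 0, 0, 0, 0, 0],
)

```text
time: 9.22
tcp_pos: [0.6784, -0.1739, 0.2802]
eef_rot: [0.042, 0.999, 0.0, 0.0]
contact_force: [0.3, -0.5, -0.3]
finger_gap: 0.002
grip_force: 0.0
```

```bash
python3 - <<'E'
from h import *
s=arm.read_state();print({k:np.round(v,4) for k,v in s.items() if k in("time","tcp_pos","eef_rot","contact_force")})
save("wrist","e")
for f in nets.cut_out("wrist","knob_top")[:1]:
    ys,xs=np.nonzero(f["mask"]);c=(xs.min()+xs.max())/2,(ys.min()+ys.max())/2
    print(xs.min(),xs.max(),ys.min(),ys.max(),f["position"],f["score"])
    for z in(.155,.165,.175):
        a=atz("wrist",(xs.min(),c[1]),z);b=atz("wrist",(xs.max()+1,c[1]),z);print(z,atz("wrist",c,z).round(4),"width",np.linalg.norm(a-b).round(4))
print([(np.round(x["position"]),x["score"]) for x in nets.find_in("wrist","tray_handle")])
E
```

```text
{'time': np.float64(9.225), 'tcp_pos': array([ 0.6784, -0.1739,  0.2802]), 'eef_rot': array([4.170e-02, 9.991e-01, 1.000e-04, 1.000e-04]), 'contact_force': array([ 0.3397, -0.4502, -0.2868])}
222 265 120 163 [241.9, 142.4] 0.8
0.155 [ 0.6283 -0.1766  0.155 ] width 0.0444
0.165 [ 0.6271 -0.1763  0.165 ] width 0.0429
0.175 [ 0.626  -0.1759  0.175 ] width 0.0414
[(array([250.,  96.]), 0.8), (array([244., 142.]), 0.57)]
```

View pics/e.png

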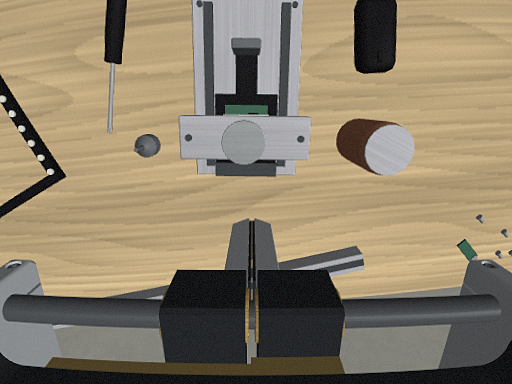

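The knob top is a clear disc centred at (243,142), the handle's top at (245,43) and the bystanders are undisturbed. The tray looks home, so I'll go above the knob.

```bash
python3 - <<'E'
from h import *
h=atz("wrist",(246,42),.07);k=np.array([.628,-.1762]);print(h,np.hypot(*(h[:2]-k)))
E
```

```text
[ 0.51799702 -0.16594284  0.07      ] 0.11048015816146182
```

Request:
servo_tool(
  increments=[0.5, -0.07, 0, 0, 0, 0, 0.5, -0.06, 0, 0, 0, 0, 0, 0, 0.8, 0, 0, 0, 0, 0, 0.7, 0, 0, 0, 0, 0, 0, 0, 0, 0],
)

```text
time: 10.0
tcp_pos: [0.6238, -0.1753, 0.203]
eef_rot: [0.042, 0.999, 0.001, -0.003]
contact_force: [-0.6, -0.6, -0.7]
finger_gap: 0.005
grip_force: 0.0
```

Request:
servo_tool(
  increments=[0, 0, 0.1, 0, 0, 0, 0, 0, 0, 0, 0, 0],
)

```text
time: 10.25
tcp_pos: [0.6279, -0.1766, 0.2028]
eef_rot: [0.042, 0.999, -0.001, 0.001]
contact_force: [-0.3, 0.3, -0.5]
finger_gap: 0.001
grip_force: 0.0
```

Request:
servo_tool(
  increments=[0, 0, 0.2, 0, 0, 0, 0, 0, 0.2, 0, 0, 0, 0, 0, 0, 0, 0, 0],
)

```text
time: 10.62
tcp_pos: [0.6261, -0.1758, 0.1791]
eef_rot: [0.042, 0.999, 0.001, -0.002]
contact_force: [0.1, 0.3, 0.6]
finger_gap: 0.006
grip_force: 0.0
```

Request:
servo_tool(
  increments=[0, 0, 0.06, 0, 0, 0, 0, 0, 0.06, 0, 0, 0],
)

```text
time: 10.88
tcp_pos: [0.6274, -0.1763, 0.1751]
eef_rot: [0.042, 0.999, -0.0, 0.0]
contact_force: [0.8, 0.1, 1.7]
finger_gap: 0.006
grip_force: 0.6
```

Request:
servo_tool(
  increments=[0, 0, 0.05, 0, 0, 0, 0, 0, 0.05, 0, 0, 0],
)

```text
time: 11.12
tcp_pos: [0.6274, -0.1764, 0.1706]
eef_rot: [0.042, 0.999, -0.0, 0.0]
contact_force: [-0.5, -0.1, 3.7]
finger_gap: 0.004
grip_force: 1.7
```

Request:
servo_tool(
  increments=[0, 0, 0.04, 0, 0, 0, 0, 0, 0, 0, 0, 0],
)

```text
time: 11.38
tcp_pos: [0.6274, -0.1764, 0.1684]
eef_rot: [0.042, 0.999, -0.0, 0.0]
contact_force: [-0.2, -0.2, 3.3]
finger_gap: 0.004
grip_force: 2.0
```

Request:
servo_tool(
  increments=[0, 0, 0.04, 0, 0, 0, 0, 0, 0, 0, 0, 0],
)

```text
time: 11.62
tcp_pos: [0.6276, -0.1764, 0.1671]
eef_rot: [0.042, 0.999, -0.0, 0.001]
contact_force: [-1.8, 0.6, 7.8]
finger_gap: 0.006
grip_force: 3.9
```

Request:
servo_tool(
  increments=[0, 0, 0.04, 0, 0, 0, 0, 0, 0, 0, 0, 0],
)

```text
time: 11.88
tcp_pos: [0.6276, -0.1764, 0.1656]
eef_rot: [0.042, 0.999, -0.0, 0.001]
contact_force: [-1.5, 0.9, 8.8]
finger_gap: 0.009
grip_force: 4.5
```

Request:
servo_tool(
  increments=[0, 0, 0.03, 0, 0, 0, 0, 0, 0, 0, 0, 0],
)

```text
time: 12.12
tcp_pos: [0.6277, -0.1765, 0.1644]
eef_rot: [0.042, 0.999, -0.0, 0.001]
contact_force: [-2.8, 1.0, 10.3]
finger_gap: 0.007
grip_force: 5.0
```

Request:
servo_tool(
  increments=[0, 0, 0.03, 0, 0, 0, 0, 0, 0, 0, 0, 0],
)

```text
time: 12.38
tcp_pos: [0.6277, -0.1765, 0.1632]
eef_rot: [0.042, 0.999, -0.0, 0.001]
contact_force: [-2.9, 1.6, 11.4]
finger_gap: 0.008
grip_force: 5.4
```

Request:
servo_tool(
  increments=[0, 0, 0.03, 0, 0, 0, 0, 0, 0, 0, 0, 0],
)

```text
time: 12.62
tcp_pos: [0.6278, -0.1765, 0.1623]
eef_rot: [0.042, 0.999, -0.0, 0.001]
contact_force: [-3.5, 0.9, 11.6]
finger_gap: 0.003
grip_force: 6.2
```

Request:
servo_tool(
  increments=[0, 0, 0.02, 0, 0, 0, 0, 0, 0, 0, 0, 0],
)

```text
time: 12.88
tcp_pos: [0.6279, -0.1765, 0.1623]
eef_rot: [0.042, 0.999, -0.001, 0.001]
contact_force: [-4.5, 1.9, 15.5]
finger_gap: 0.004
grip_force: 7.7
```

Request:
servo_tool(
  increments=[0, 0, 0.02, 0, 0, 0, 0, 0, 0, 0, 0, 0],
)

```text
time: 13.12
tcp_pos: [0.6281, -0.1766, 0.1622]
eef_rot: [0.042, 0.999, -0.001, 0.002]
contact_force: [-6.1, 2.2, 18.1]
finger_gap: 0.003
grip_force: 9.2
```

The knob is rigid at z = 0.162, about 5 mm past the first stop, so this is the second stop. I'll ease off slightly and hold.

Request:
servo_tool(
  increments=[0, 0, -0.01, 0, 0, 0, 0, 0, 0, 0, 0, 0, 0, 0, 0, 0, 0, 0, 0, 0, 0, 0, 0, 0, 0, 0, 0, 0, 0, 0],
)

```text
time: 13.75
tcp_pos: [0.628, -0.1766, 0.1623]
eef_rot: [0.042, 0.999, -0.001, 0.001]
contact_force: [-5.1, 2.3, 17.1]
finger_gap: 0.006
grip_force: 8.5
```

Request:
servo_tool(
  increments=[0, 0, 0, 0, 0, 0, 0, 0, 0, 0, 0, 0, 0, 0, 0, 0, 0, 0],
)

```text
time: 14.12
tcp_pos: [0.628, -0.1765, 0.1623]
eef_rot: [0.042, 0.999, -0.001, 0.001]
contact_force: [-5.0, 2.5, 16.8]
finger_gap: 0.008
grip_force: 8.5
```

Request:
servo_tool(
  increments=[0, 0, -0.1, 0, 0, 0, 0, 0, -0.2, 0, 0, 0, 0, 0, -0.3, 0, 0, 0, 0, 0, -0.8, 0, 0, 0, 0, 0, -0.8, 0, 0, 0],
)

```text
time: 14.75
tcp_pos: [0.6265, -0.176, 0.2679]
eef_rot: [0.042, 0.999, 0.0, -0.001]
contact_force: [0.3, -1.6, 0.3]
finger_gap: 0.006
grip_force: 0.0
```

Request:
servo_tool(
  increments=[-0.5, 0, 0, 0, 0, 0, -0.5, 0, 0, 0, 0, 0, 0, 0, 0, 0, 0, 0, 0, 0, 0, 0, 0, 0],
)

```text
time: 15.25
tcp_pos: [0.6761, -0.1802, 0.2671]
eef_rot: [0.042, 0.999, 0.0, -0.001]
contact_force: [0.0, 0.8, -0.2]
finger_gap: 0.004
grip_force: 0.0
```

```bash
python3 - <<'E'
from h import *
s=arm.read_state();print({k:np.round(v,4) for k,v in s.items() if k in("time","tcp_pos","contact_force")})
save("wrist","f")
for f in nets.cut_out("wrist","knob_top")[:1]:
    ys,xs=np.nonzero(f["mask"]);print(xs.min(),xs.max(),ys.min(),ys.max())
E
```

```text
{'time': np.float64(15.25), 'tcp_pos': array([ 0.6761, -0.1802,  0.2671]), 'contact_force': array([ 0.0492,  0.8305, -0.1796])}
227 272 123 168
```

View pics/f.png

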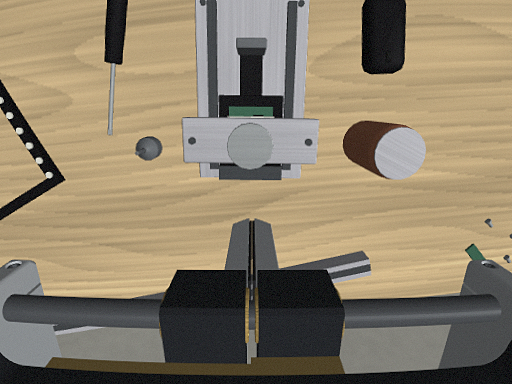

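The knob is back up at (250,146), 46 px across. The handle is still home at (251,43), the bystanders are unmoved, and the arm is clear.

```bash
python3 -c "
from station import arm
print(arm.close_job())"
```

```text
the job is handed in; nothing more can be done
None
```

The job is handed in. The tray was slid fully home, and the knob was pressed through its first stop to the solid second stop. It was held there for about 1 s with readings peaking at 18 N down (about 19 N in all) before it was released. The knob sprang back up, the tray stayed home, and the other things look undisturbed in the final picture.

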